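# Run the painted sneaker up to the airbrush

### The arm

A 6-joint arm with a two-finger parallel gripper is mounted at the origin on the work surface. World frame = base frame: x ahead of the robot, y to its left, z up, the work surface at z = 0. Lengths are in mm, angles in rad, forces in N, time in s.
With the tool pointing down it reaches from about 275 to 1000 mm from the base axis. Payload 8.4 kg.
Tool frame: the origin (TCP) lies between the finger pads; the fingertips stand r.nose_length ahead of it and the grasp point (between the pads) lies 8 mm behind it (r.nose_length is the distance from the TCP to the fingertips, in mm); y points along the fingers, x is the direction in which the jaws open and shut, and the axes are right-handed (so a half turn about y gives the same grasp; the last joint's range is limited). The gripper opens to 85 mm and grips with 20 to 120 N. Pads are 22 mm wide; open, the fingers measure 114 mm over their backs; the gripper's body (76 mm by 85 mm) begins 54 mm behind the grasp point. The pads swing forward as they close: fully open they stand 13 mm farther back than shut.
Start: joints at [1.249, 0.353, 1.633, -0, 1.155, -0.002], TCP at [196.484, 593.314, 242.281] pointing down, gripper open.
Joint ranges: [-2.63, 2.63], [-0.92, 2.1], [0.06, 2.66], [-1.3, 4.44], [0, 2.69], [-3.02, 3.02]. Speed limits (rad/s): [2.22, 2.22, 2.79, 3.14, 3.14, 3.14].

### API

Orientations are given as [roll, pitch, yaw] about the fixed x, y, z axes, in that order (R = Rz(yaw) Ry(pitch) Rx(roll)).
In Python, from rig import r, cams, order gives the robot as it stands. The module is installed in compiled form; this text tells all that it offers.
- The arm moves only by the shell command python3 -m crank 'ROWS' [FORCE]. ROWS is JSON, a list of rows, each a list of 7 numbers: the turn, a rotation vector about the tool's x, y, z in degrees, then the shift along the tool's x, y, z in cm, then the opening, from -1 (shut) to 1 (fully open). A call has exactly 10 rows; each row shifts and turns the pose as measured when the row begins, along the tool's axes as they then stand; what a row does not reach is not made up. A row lasts 1/12 s, in which the tool goes at most 41.7 mm and 7.16 degrees, less where a joint would pass 70% of its speed; a pose out of reach is approached as far as the arm can. A call with a gripper value outside its range is refused whole. The fingers move at their own pace and stop on an object; FORCE is the grip in N (left out, the last holds). Time passes only in rows, so rows that do not move let the fingers close, or fill a call up. It gives the time, the measured TCP pose, the force and the opening at its end, in the units of the state.
- r.sense(): the state, without advancing time (a new reading comes with each control period).
- cams.grab_frame(name): name is "scene" or "top" or "wrist"; returns the picture (480x640x3 uint8, blue, green, red); there is no depth.
- cams.camera_info(name): a dict with "intrinsics" (3x3 intrinsics, pixels), "view" (4x4, takes a point from world to camera coordinates); the wrist camera has in their place "hand_eye" (4x4, takes a point from camera to tool coordinates, whose origin is the TCP and whose axes are the tool frame's). Camera axes: x right, y up, looking along -z (the intrinsics and any distortion apply to the point x, -y, -z); pixel columns grow to the right and rows downward; lengths in mm; the calibration is good to about 2 mm. A picture is of the moment at which its call begins: read the wrist's pose just before it. camera_info takes no time and is no camera call.
- order.sign_off(): hands the job in, once; it reports no verdict.
The state is a dict: "clock": time; "qpos": joint angles; "qvel": joint speeds; "joint_efforts": joint torques, N m; "eef_pos": TCP position; "tcp_rot": TCP orientation; "contact_force": force on the tool from outside, world axes, zero at the start; "wrist_torque": the same for the moment, N m; "opening": opening from 0.0 (shut) to 1.0 (fully open).
Only numpy, scipy, OpenCV 4.12 (cv2) and the standard library are available. Lean on these libraries where they do the work, as an engineer would, in place of code of your own. Each camera call takes 0.05 s, during which the arm holds its last target.

### The job

The sneaker with wet paint stands on a free-running trolley. Pushing gently, and only on the trolley's two orange spring buffers, send it along its rail and brake it so that it comes to rest with its red pointer inside the green band at the airbrush, never running against either red end stop, and leave it standing there free. Do not touch the sneaker or the rest of the trolley, and leave the things on the bench where they are.

Things in the scene. Friction and masses are not known exactly. Their poses are not given: they have to be found in the camera images.
- rail: Aluminium base 260 x 720 x 8 mm, two steel rods, red stop block at each end; fixed. Origin on the bench at mid-length under the push lane; y runs along the rail, x across it away from the robot. The trolley goes towards -y. Its buffers move along the line x = 0, which is clear (top 8 mm) ahead of and behind the trolley.
- trolley (a joint): Trolley position, m, growing towards the rail's -y: 0 and 0.44 are the end stops. Its middle is at y = 0.22 - value in the rail frame. Starts at rest, 0.03 to 0.10. Moving mass with sneaker nominally 1.1 kg, about up to 30 percent more or 20 percent less; resistance only about 0.003 N dry plus 0.08 N per m/s: it coasts on when the push ends.
- deck: The trolley itself, a grey buffer housing on the lane, 114 mm across, 144 mm long, top at 65 mm; beside it, on the far side, a white tray 200 mm long and the sneaker (270 mm long along the rail, 96 mm wide, centre line at rail x = 125 mm, from 88 to 210 mm above the bench). Origin on the lane at the trolley's middle, bench height; axes as the rail. Do not touch.
- buffer_rear (a joint): Compression (m) of the orange buffer at the trolley's +y end, pushed to drive: 0 free, 0.045 bottomed. Spring 8 N/m, 0.04 N preload, 0.3 N s/m, 50 g head: block 104 mm across, flat black end face square to the rail, 17 to 61 mm above the bench, when free 125 mm from the trolley's middle. Elastic: the trolley rebounds from a finger that stands still.
- buffer_front (a joint): Compression (m) of the same kind of buffer at the trolley's -y end, pushed to brake: 0 free, 0.045 bottomed; same size, height, spring and distance from the trolley's middle.
- rear_face (a point): Centre of the rear buffer's end face, 39 mm above the bench; moves with the buffer head.
- front_face (a point): Centre of the front buffer's end face, 39 mm above the bench; moves with the buffer head.
- pointer (a point): Tip of the red pointer (6 mm wide) at the trolley's far edge, 56 mm above the bench, at the trolley's middle in length, 220 mm across from the lane line.
- mark (a point): Middle of the green band (30 mm long along the rail) on the white block beside the rail, 50 mm above the bench; axes as the rail's. The trolley is at the mark when pointer and mark have the same y in the rail frame; this is where the trolley reads 0.30 to 0.38, new each time.
- station: Airbrush stand fixed beside the rail's far side: white block 110 mm long with the green band, and a steel post 232 mm high with an airbrush. Origin on the bench under the mark.
- red_bottle: Red bottle, 44 mm across, 150 mm high, stands beyond the rail; origin under it. Leave.
- green_bottle: Green bottle, 40 mm across, 100 mm high, stands beyond the rail; origin under it. Leave.
- paint_jar: Amber jar, 64 mm across, 70 mm high, stands beyond the rail; origin under it. Leave.
- blue_bottle: Blue bottle, 40 mm across, 100 mm high, stands to the left; origin under it. Leave.
- soda_can: Red can, 66 mm across, 115 mm high, stands to the right; origin under it. Leave.
- tape_roll: Roll of tape, 90 mm across, 24 mm high, lies to the right; origin under it. Leave.
- paint_brush: Paint brush lying to the right. Leave.

How it is judged (in metres and radians):
On the way:
1. the pointer comes to rest inside the green band and stays there, the trolley standing free (y of pointer in the frame of mark between -0.015 and 0.015 m and velocity of joint trolley between -0.015 and 0.015 m/s and contact force between each of the arm, the fingers and trolley below 0.05 N), for 1.5 s.
At the end, for the whole second after the job is handed in: The red pointer is inside the green band (within 15 mm of its middle along the rail), the trolley is at rest (under 15 mm/s) and nothing touches it (all of step 1).
It fails at once if the trolley runs against an end stop (value of joint trolley above 0.437 m or value of joint trolley below 0.003 m).
It fails at once if a buffer is struck or pressed hard (over 10 N) (contact force between any of the arm, the fingers and buffer_rear above 10 N or contact force between any of the arm, the fingers and buffer_front above 10 N).
It fails at once if the sneaker or the trolley's body is touched (contact force between any of the arm, the fingers and deck above 1.5 N).
It fails at once if a thing on the bench is moved (distance of any of red_bottle, green_bottle, paint_jar, soda_can, tape_roll, blue_bottle, paint_brush from where it was at the start of the episode above 0.03 m).
It also fails if it takes over 38 s, if anything falls off the work surface, if the arm or the gripper's body presses on something with over 40 N, if the wrist force passes 120 N, or if a joint passes its speed limit or range.

## Working session

There is one attempt and no reset: what is moved stays moved. The work goes in short steps, Python scripts to look and compute and a shell command to move; the robot and the scene stay as the last step left them, time stands still between calls to the robot, and variables do not carry over. Pictures are saved under pics/ and viewed, and the job is handed in when it is done.

```bash
mkdir -p pics
python3 - <<'E'
from rig import r,cams,order
import cv2
s=r.sense();print(s, r.nose_length)
for n in("scene","top"):
    i=cams.camera_info(n);print(n,i)
    cv2.imwrite(f"pics/{n}0.png",cams.grab_frame(n))
print(cams.camera_info("wrist"))
E
```

```text
{'clock': 0.0, 'qpos': array([ 1.24859804e+00,  3.53642468e-01,  1.63416075e+00, -4.22904717e-06,
        1.15515968e+00, -2.37496016e-03]), 'qvel': array([-9.49431693e-06,  8.42127686e-04,  6.09956026e-04, -1.79031240e-03,
        4.33761234e-04, -3.31321372e-04]), 'joint_efforts': array([-2.94482954e-03, -6.05255628e+01, -3.42058146e+01, -2.91840161e-04,
        9.85336985e-03, -2.07522464e-05]), 'eef_pos': array([196.33909275, 592.87237893, 241.5538146 ]), 'tcp_rot': array([-1.57079694e+00,  1.37024910e-03,  1.25097471e+00]), 'contact_force': array([-0.55353214,  0.27674146, -0.11639299]), 'wrist_torque': array([-0.03113697,  0.02521521, -0.02435031]), 'opening': 0.99807310914064} 11.0
scene {'intrinsics': array([[500.23180499,   0.        , 321.71122774],
       [  0.        , 500.23180499, 233.87518197],
       [  0.        ,   0.        ,   1.        ]]), 'view': array([[ 9.97020821e-01,  7.70301937e-02, -3.97882433e-03,
        -5.92191936e+02],
       [-5.51730585e-02,  7.48266198e-01,  6.61100318e-01,
         5.59198753e+00],
       [ 5.39019053e-02, -6.58911258e-01,  7.502
[... 471 characters left out ...]
02],
       [-2.16974004e-01,  4.05785950e-04,  9.76177298e-01,
        -1.74218228e+03],
       [ 0.00000000e+00,  0.00000000e+00,  0.00000000e+00,
         1.00000000e+00]])}
{'intrinsics': array([[427.51139956,   0.        , 318.4776326 ],
       [  0.        , 427.51139956, 238.35920335],
       [  0.        ,   0.        ,   1.        ]]), 'hand_eye': array([[ 9.99999864e-01, -2.88423733e-04,  4.34994092e-04,
        -2.72477117e-01],
       [ 4.96352898e-04,  2.67843488e-01, -9.63462308e-01,
        -1.32738974e+02],
       [ 1.61375060e-04,  9.63462393e-01,  2.67843595e-01,
         6.75577307e+01],
       [ 0.00000000e+00,  0.00000000e+00,  0.00000000e+00,
         1.00000000e+00]])}
```

View pics/scene0.png

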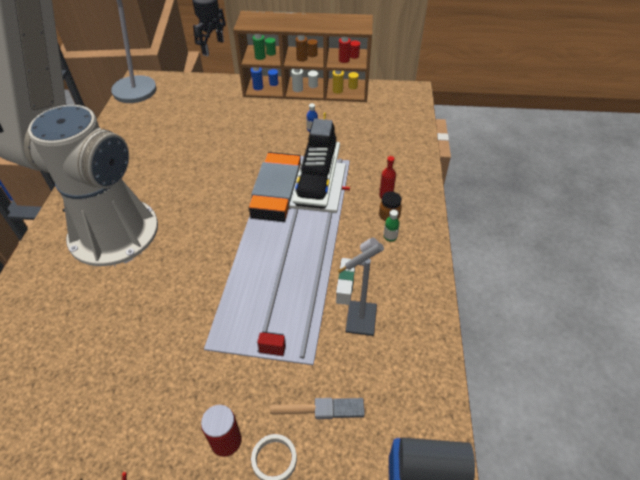

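View pics/top0.png

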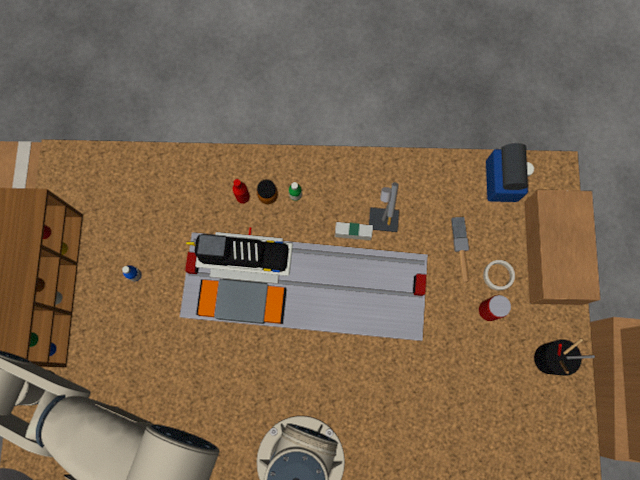

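The scene view shows the trolley at its left end, with its orange buffers near (275,160) and (268,208), the red pointer at (346,188) and the green band at (346,272). In the top view the buffers are near (207,298) and (273,305), the pointer is at (249,231) and the band is at (354,230). Next I'll measure these.

```bash
cat > h.py <<'E'
import numpy as np,cv2
from rig import r,cams,order
I={n:cams.camera_info(n) for n in("top","scene")}
def ray(n,u,v):
    K=I[n]["intrinsics"];V=I[n]["view"]
    d=np.linalg.inv(K)@[u,v,1]; d=V[:3,:3].T@np.array([d[0],-d[1],-d[2]])
    return -V[:3,:3].T@V[:3,3],d
def pt(n,u,v,z):
    o,d=ray(n,u,v);return o+d*(z-o[2])/d[2]
def proj(n,p):
    K=I[n]["intrinsics"];V=I[n]["view"];c=V[:3,:3]@np.array(p)+V[:3,3]
    q=K@[c[0],-c[1],-c[2]];return q[:2]/q[2]
def mask(im,kind):
    h=cv2.cvtColor(im,cv2.COLOR_BGR2HSV);H,S,Vv=[h[...,i].astype(int) for i in range(3)]
    return {"orange":(H>=7)&(H<=16)&(S>215)&(Vv>130),"red":((H<=5)|(H>=174))&(S>150)&(Vv>60),
     "green":(H>=60)&(H<=90)&(S>90)&(Vv>40)}[kind].astype(np.uint8)
def blobs(m,amin=8):
    n,l,st,c=cv2.connectedComponentsWithStats(m)
    return [(c[i].round(2),st[i]) for i in range(1,n) if st[i][4]>=amin],l
E
python3 - <<'E'
from h import *
for n in("top","scene"):
    im=cv2.imread(f"pics/{n}0.png")
    for k,z in(("orange",61),("red",56),("green",50)):
        b,_=blobs(mask(im,k))
        for c,s in b: print(n,k,c,s.tolist(),pt(n,*c,z).round(1))
im=cv2.imread("pics/top0.png")
cv2.imwrite("pics/t0c.png",cv2.resize(im[210:350,160:440],None,fx=2.8,fy=2.8,interpolation=cv2.INTER_CUBIC))
E
```

```text
top orange [207.56 297.92] [198, 280, 20, 37, 562] [447.9 279.4  61. ]
top orange [273.69 304.42] [264, 286, 20, 37, 575] [433.4  87.7  61. ]
top red [239.57 191.08] [233, 179, 15, 24, 240] [773.6 204.   56. ]
top red [249.5 230.5] [249, 227, 2, 8, 14] [652.2 168.4  56. ]
top red [ 45.   236.14] [43, 234, 5, 5, 14] [621.  771.8  56. ]
top red [190.57 262.86] [185, 252, 12, 22, 184] [550.6 336.5  56. ]
top red [419.88 284.44] [414, 274, 12, 22, 210] [ 502.  -335.7   56. ]
top red [486.47 311.49] [479, 298, 23, 23, 217] [ 427.5 -527.3   56. ]
top red [559.2  349.13] [557, 343, 5, 13, 45] [ 324.7 -731.2   56. ]
top green [294.66 191.13] [289, 185, 12, 11, 85] [779.2  38.5  50. ]
top green [353.48 228.87] [349, 223, 10, 12, 99] [ 665.9 -140.6   50. ]
top green [ 31.5  344.25] [30, 343, 4, 3, 8] [305.2 775.3  50. ]
scene red [348.44  49.72] [339, 39, 21, 23, 363] [625.9 963.1  56. ]
scene red [387.52 177.66] [380, 156, 15, 42, 366] [772.8 222.9  56. ]
scene red [345.75 187.88] [343, 187, 6, 3, 16] [651.2 169.9  56. ]
scene red [271.14 343.19] [258, 333, 26, 22, 463] [ 507.2 -347.3   56. ]
scene red [225.06 442.8 ] [206, 421, 35, 35, 535] [ 448.6 -570.2   56. ]
scene red [123.83 475.71] [122, 472, 4, 8, 24] [ 271.1 -644.1   56. ]
scene green [263.57  45.85] [252, 35, 23, 24, 343] [283.5 981.1  50. ]
scene green [391.55 223.72] [386, 217, 12, 13, 119] [782.6  43.2  50. ]
scene green [346.28 275.14] [340, 272, 13, 8, 83] [ 666.8 -140.8   50. ]
```

View pics/t0c.png

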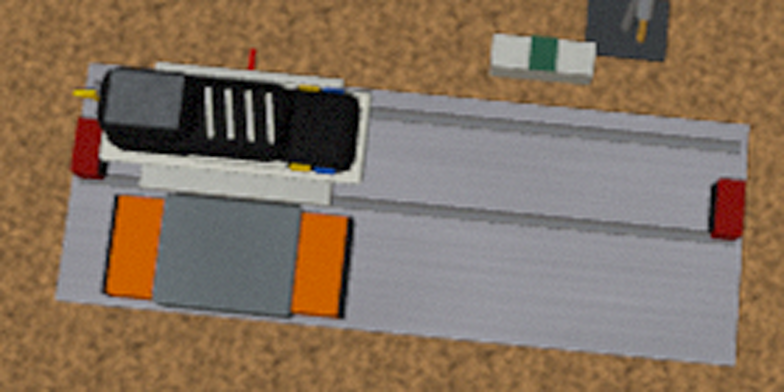

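The green band is about 308 mm further on, and the rail axis is yawed about -4.2°. The trolley reads about 0.044 and the mark about 0.352, which fits the given ranges. Now I'll approach behind the rear buffer.

```bash
python3 -m crank '[[0,-7,0,-1,0,-1,-1],[0,-7,0,-2,0,-2,-1],[0,0,0,-2.4,0.8,-3.1,-1],[0,0,0,-2.4,0.8,-3.1,-1],[0,0,0,-2.4,0.8,-3.1,-1],[0,0,0,-2.4,0.8,-3.1,-1],[0,0,0,-2.4,0.8,-3.1,-1],[0,0,0,-2.4,0.8,-3.1,-1],[0,0,0,-2.0,0.8,-2.5,-1],[0,0,0,-1,0,-1,-1]]' 30
cat >> h.py <<'E'
yaw=np.radians(90-4.2);EY=np.array([np.cos(yaw),np.sin(yaw),0]);EX=np.array([EY[1],-EY[0],0])
def me():
    s=r.sense();p=s["eef_pos"];t=s["tcp_rot"]
    o=np.array([440.6,183.5,0])  # trolley middle at start
    print("clock",round(s["clock"],2),"tcp",p.round(1),"rot",t.round(4),"lane: x %.1f y %.1f"%((p-o)@EX,(p-o)@EY),"F",s["contact_force"].round(2))
def look(tag,save=None):
    # trolley travel from pointer, relative to mark
    o=np.array([440.6,183.5,0])
    for n in("top","scene"):
        t=r.sense()["clock"];im=cams.grab_frame(n)
        for c,s in blobs(mask(im,"red"),5)[0]:
            p=pt(n,*c,56)
            if abs((p-o)@EX-211)<14 and s[4]<60:
                print(n,"t %.3f"%t,"pointer travel %.1f"%(-(p-o)@EY),c,s.tolist())
        if save: cv2.imwrite(f"pics/{tag}_{n}.png",im)
    me()
E
python3 - <<'E'
from h import *
me()
E
```

```text
clock: 0.93
eef_pos: [432.4, 361.8, 180.5]
tcp_rot: [-1.568, 0.001, 1.516]
contact_force: [-0.5, 0.2, 0.1]
opening: 0.003
clock 0.93 tcp [432.4 361.8 180.5] rot [-1.5679e+00  1.3000e-03  1.5160e+00] lane: x -21.2 y 177.2 F [-0.53  0.15  0.13]
```

```bash
python3 -m crank '[[0,-1.1,0,0,2,-0.7,-1],[0,0,0,0,3.0,-0.8,-1],[0,0,0,0,3,-0.6,-1],[0,0,0,0,3,0,-1],[0,0,0,0,2,0,-1],[0,0,0,0,1,0,-1],[0,0,0,0,0,0,-1],[0,0,0,0,0,0,-1],[0,0,0,-0.4,0,0,-1],[0,0,0,-0.4,0,0,-1]]'
python3 - <<'E'
from h import *
look("a",1)
E
```

```text
clock: 1.77
eef_pos: [458.8, 348.3, 36.0]
tcp_rot: [-1.57, 0.0, 1.529]
contact_force: [0.5, -0.1, -0.6]
opening: 0.001
top t 1.767 pointer travel -0.0 [249.54 231.23] [249, 228, 2, 7, 13]
scene t 1.817 pointer travel -1.5 [346.07 188.  ] [343, 187, 6, 3, 14]
clock 1.87 tcp [458.9 348.   36.2] rot [-1.5703e+00  2.0000e-04  1.5285e+00] lane: x 6.2 y 165.4 F [1.   0.47 0.15]
```

```bash
python3 -c "
import cv2
im=cv2.imread('pics/a_scene.png');cv2.imwrite('pics/a_c.png',cv2.resize(im[60:300,150:430],None,fx=2.4,fy=2.4))"
```

```text
(no output)
```

View pics/a_c.png

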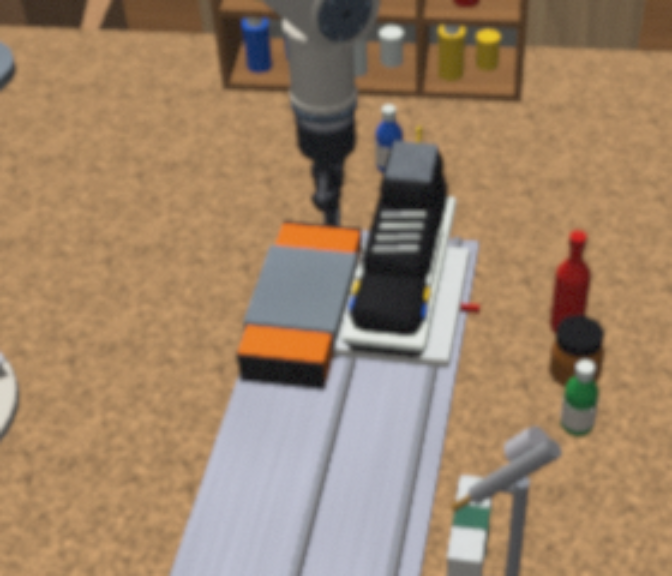

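View pics/a_top.png

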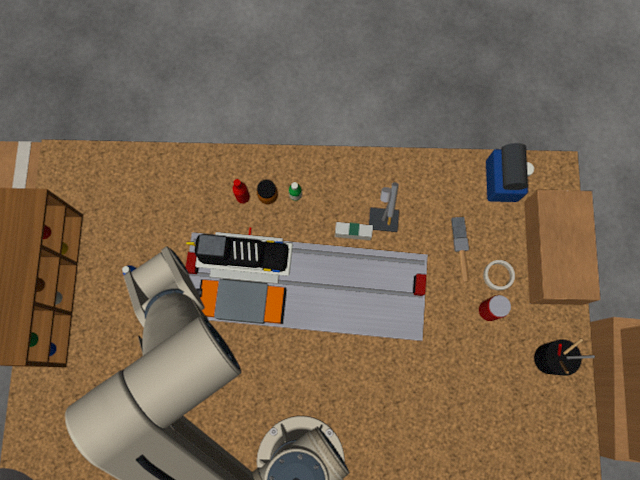

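The scene view shows the finger behind the rear buffer (crop about (330,210)), with everything else undisturbed. In the top view the pointer is at (249.5,231). Now a slow push.

```bash
python3 -m crank '[[0,1.8,0,-0.5,0,0.3,-1],[0,0,0,-0.6,0,0.3,-1],[0,0,0,-0.3,0,0,-1],[0,0,0,-0.3,0,0,-1],[0,0,0,-0.3,0,0,-1],[0,0,0,-0.3,0,0,-1],[0,0,0,-0.3,0,0,-1],[0,0,0,-0.3,0,0,-1],[0,0,0,-0.3,0,0,-1],[0,0,0,-0.3,0,0,-1]]'
python3 - <<'E'
from h import *
me()
E
```

```text
clock: 2.7
eef_pos: [452.6, 312.5, 40.4]
tcp_rot: [-1.576, -0.005, 1.499]
contact_force: [1.1, -0.1, 0.1]
opening: -0.001
clock 2.7 tcp [452.6 312.5  40.4] rot [-1.5764 -0.0052  1.4993] lane: x 2.5 y 129.5 F [ 1.13 -0.06  0.07]
```

```bash
python3 -m crank '[[0,0,0,-0.3,0.1,0,-1],[0,0,0,-0.3,0.1,0,-1],[0,0,0,-0.3,0.1,0,-1],[0,0,0,-0.3,0,0,-1],[0,0,0,-0.3,0,0,-1],[0,0,0,-0.3,0,0,-1],[0,0,0,-0.3,0,0,-1],[0,0,0,-0.3,0,0,-1],[0,0,0,-0.3,0,0,-1],[0,0,0,-0.3,0,0,-1]]'
python3 - <<'E'
from h import *
look("b",1)
E
```

```text
clock: 3.53
eef_pos: [450.1, 279.2, 36.6]
tcp_rot: [-1.576, -0.005, 1.499]
contact_force: [0.8, -0.9, 0.1]
opening: 0.0
top t 3.533 pointer travel 43.6 [264.25 231.75] [263, 229, 3, 7, 12]
scene t 3.583 pointer travel 45.4 [343.93 199.21] [341, 198, 7, 3, 14]
clock 3.63 tcp [450.  279.   36.6] rot [-1.5757 -0.0046  1.4991] lane: x 2.3 y 95.9 F [-0.04 -0.12  0.  ]
```

```bash
python3 -m crank '[[0,0,0,0.5,-3.5,0,-1],[0,0,0,0,-3.8,0.2,-1],[0,0,0,-4,0,0.2,-1],[0,0,0,-4,0,0.2,-1],[0,0,0,-4,0,0.2,-1],[0,0,0,-4,0,0.2,-1],[0,0,0,-4,0,0,-1],[0,0,0,-4,0,0,-1],[0,0,0,-4,0,0,-1],[0,0,0,-4,0,0,-1]]'
python3 - <<'E'
from h import *
look("c",1)
E
```

```text
clock: 4.47
eef_pos: [420.0, -38.3, 112.5]
tcp_rot: [-1.586, -0.008, 1.511]
contact_force: [1.3, -0.1, 0.4]
opening: 0.001
top t 4.467 pointer travel 109.7 [286.38 233.92] [286, 231, 2, 8, 13]
scene t 4.517 pointer travel 111.5 [340.94 215.88] [338, 215, 7, 3, 17]
clock 4.57 tcp [420.  -41.5 112.5] rot [-1.5854 -0.0073  1.5044] lane: x -4.1 y -225.9 F [0.15 0.53 0.46]
```

```bash
python3 -m crank '[[0,0,0,-4,0,0,-1],[0,0,0,-4,0,0,-1],[0,0,0,-4,0,0,-1],[0,0,0,-4,0,0,-1],[0,0,0,-2,1,0,-1],[0.7,0,0,0,2.4,0,-1],[0,0,0,0,2.4,0,-1],[0,0,0,0,1.6,0,-1],[0,0,0,0,0,0,-1],[0,0,0,0,0,0,-1]]'
python3 - <<'E'
from h import *
look("d",1)
E
```

```text
clock: 5.4
eef_pos: [414.9, -225.4, 37.1]
tcp_rot: [-1.584, -0.004, 1.505]
contact_force: [0.3, 0.2, 0.5]
opening: -0.002
top t 5.400 pointer travel 169.9 [306.54 236.23] [306, 233, 2, 7, 13]
scene t 5.450 pointer travel 171.2 [338.26 231.89] [335, 231, 7, 3, 19]
clock 5.5 tcp [ 415.2 -225.5   37.9] rot [-1.5847 -0.0039  1.5051] lane: x 4.6 y -409.7 F [ 0.95 -0.64  0.36]
```

```bash
python3 -m crank '[[0,0,0,-0.5,0,0.2,-1],[0,0,0,-0.5,0,0.2,-1],[0,0,0,0,0,0,-1],[0,0,0,0,0,0,-1],[0,0,0,0,0,0,-1],[0,0,0,0,0,0,-1],[0,0,0,0,0,0,-1],[0,0,0,0,0,0,-1],[0,0,0,0,0,0,-1],[0,0,0,0,0,0,-1]]'
python3 - <<'E'
from h import *
look("e",1)
E
```

```text
clock: 6.33
eef_pos: [412.7, -236.7, 42.3]
tcp_rot: [-1.591, -0.001, 1.506]
contact_force: [0.2, 0.3, 0.3]
opening: 0.003
top t 6.333 pointer travel 224.7 [325.  237.6] [324, 234, 3, 8, 10]
scene t 6.383 pointer travel 226.3 [335.41 247.47] [332, 246, 7, 4, 17]
clock 6.43 tcp [ 412.7 -236.7   42.3] rot [-1.5913e+00 -7.0000e-04  1.5065e+00] lane: x 2.9 y -421.1 F [-0.17 -0.95  0.37]
```

```bash
python3 -m crank '[[0,0,0,0,0.3,0,-1],[0,0,0,0,0.2,0,-1],[0,0,0,0,0,0,-1],[0,0,0,0,0,0,-1],[0,0,0,0,0,0,-1],[0,0,0,0,0,0,-1],[0,0,0,0,0,0,-1],[0,0,0,0,0,0,-1],[0,0,0,0,0,0,-1],[0,0,0,0,0,0,-1]]'
python3 - <<'E'
from h import *
look("f",1)
E
```

```text
clock: 7.27
eef_pos: [412.6, -236.5, 36.4]
tcp_rot: [-1.591, -0.001, 1.507]
contact_force: [0.7, -0.4, -0.4]
opening: -0.001
top t 7.267 pointer travel 275.0 [341.83 239.92] [341, 236, 3, 8, 12]
scene t 7.317 pointer travel 275.3 [332.38 262.05] [329, 261, 8, 3, 21]
clock 7.37 tcp [ 412.7 -236.5   36.4] rot [-1.5907e+00 -1.0000e-03  1.5065e+00] lane: x 2.9 y -421.0 F [0.1  0.18 0.36]
```

```bash
python3 -m crank '[[0,0,0,-0.22,0,0,-1],[0,0,0,-0.22,0,0,-1],[0,0,0,-0.22,0,0,-1],[0,0,0,-0.22,0,0,-1],[0,0,0,-0.22,0,0,-1],[0,0,0,-0.22,0,0,-1],[0,0,0,-0.22,0,0,-1],[0,0,0,-0.22,0,0,-1],[0,0,0,-0.22,0,0,-1],[0,0,0,-0.22,0,0,-1]]'
python3 - <<'E'
from h import *
look("g",1)
E
```

```text
clock: 8.2
eef_pos: [411.1, -260.8, 36.4]
tcp_rot: [-1.591, -0.001, 1.507]
contact_force: [-0.9, -0.2, -0.4]
opening: 0.003
top t 8.200 pointer travel 305.6 [352.2 240.1] [352, 237, 2, 8, 10]
scene t 8.250 pointer travel 303.7 [331.24 270.9 ] [327, 270, 9, 3, 21]
clock 8.3 tcp [ 411.2 -261.    36.5] rot [-1.5910e+00 -7.0000e-04  1.5064e+00] lane: x 3.2 y -445.4 F [0.33 0.72 0.12]
```

```bash
python3 -m crank '[[0,0,0,-0.8,0,0,-1],[0,0,0,-0.8,0,0,-1],[0,0,0,-0.8,0,0,-1],[0,0,0,0,0,0,-1],[0,0,0,0,0,0,-1],[0,0,0,0,0,0,-1],[0,0,0,0,0,0,-1],[0,0,0,0,0,0,-1],[0,0,0,0,0,0,-1],[0,0,0,0,0,0,-1]]'
python3 - <<'E'
from h import *
look("h",1)
E
python3 -c "
import cv2
im=cv2.imread('pics/h_scene.png');cv2.imwrite('pics/h_c.png',cv2.resize(im[150:350,200:460],None,fx=3,fy=3))"
```

```text
clock: 9.13
eef_pos: [409.2, -287.6, 36.3]
tcp_rot: [-1.591, -0.001, 1.506]
contact_force: [-0.3, 0.2, -0.2]
opening: -0.001
top t 9.133 pointer travel 314.2 [355.09 240.45] [354, 237, 3, 8, 11]
scene t 9.183 pointer travel 313.0 [330.86 273.86] [327, 273, 8, 3, 21]
clock 9.23 tcp [ 409.2 -287.6   36.3] rot [-1.5907e+00 -9.0000e-04  1.5060e+00] lane: x 3.2 y -472.1 F [-0.16  0.13  0.45]
```

View pics/h_c.png

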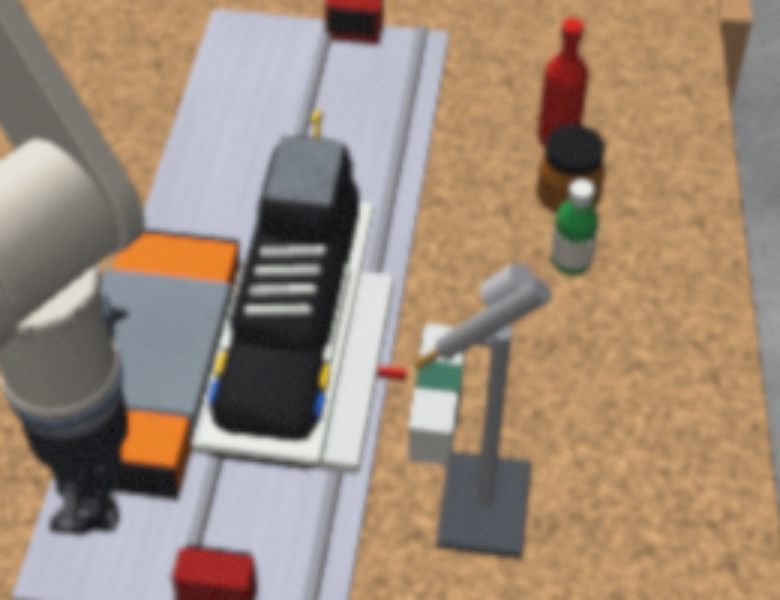

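The crop shows the pointer (about (392,372)) just short of the band's middle (about (440,375) along the slanted rail). The trolley is still creeping forward at about 8 mm/s. I'll set the finger still just ahead of the buffer so the trolley bounces softly.

```bash
python3 -m crank '[[0,0,0,0.7,0,0,-1],[0,0,0,0.5,0,0,-1],[0,0,0,0,0,0,-1],[0,0,0,0,0,0,-1],[0,0,0,0,0,0,-1],[0,0,0,0,0,0,-1],[0,0,0,0,0,0,-1],[0,0,0,0,0,0,-1],[0,0,0,0,0,0,-1],[0,0,0,0,0,0,-1]]'
python3 - <<'E'
from h import *
look("i",1)
# band vs pointer in this frame
for n in("top","scene"):
    im=cv2.imread(f"pics/i_{n}.png")
    for c,s in blobs(mask(im,"green"),20)[0]:
        p=pt(n,*c,50)
        if 640<p[0]<690 and -170<p[1]<-110: print(n,"band",c,s.tolist(),-(p-np.array([440.6,183.5,0]))@EY)
E
```

```text
clock: 10.07
eef_pos: [410.2, -273.9, 36.4]
tcp_rot: [-1.591, -0.001, 1.507]
contact_force: [-0.8, 0.1, -0.8]
opening: -0.001
top t 10.067 pointer travel 319.4 [356.83 240.67] [356, 237, 3, 8, 12]
scene t 10.117 pointer travel 318.1 [330.43 275.48] [326, 274, 9, 4, 23]
clock 10.17 tcp [ 410.2 -273.9   36.4] rot [-1.5908e+00 -9.0000e-04  1.5067e+00] lane: x 3.2 y -458.4 F [ 0.57 -0.1   0.22]
top band [353.48 228.87] [349, 223, 10, 12, 99] 306.7524922117661
scene band [346.39 275.15] [340, 271, 13, 9, 84] 306.82389510094737
```

```bash
python3 -m crank '[[0,0,0,0,0,0,-1],[0,0,0,0,0,0,-1],[0,0,0,0,0,0,-1],[0,0,0,0,0,0,-1],[0,0,0,0,0,0,-1],[0,0,0,0,0,0,-1],[0,0,0,0,0,0,-1],[0,0,0,0,0,0,-1],[0,0,0,0,0,0,-1],[0,0,0,0,0,0,-1]]'
python3 - <<'E'
from h import *
look("j",1)
E
```

```text
clock: 11.0
eef_pos: [410.2, -273.9, 36.4]
tcp_rot: [-1.591, -0.001, 1.507]
contact_force: [-0.2, 1.0, -0.1]
opening: 0.0
top t 11.000 pointer travel 317.4 [356.17 240.42] [355, 237, 3, 8, 12]
scene t 11.050 pointer travel 315.6 [330.86 274.71] [327, 273, 8, 4, 21]
clock 11.1 tcp [ 410.1 -273.9   36.4] rot [-1.5907e+00 -9.0000e-04  1.5065e+00] lane: x 3.1 y -458.4 F [ 0.03 -0.33  0.19]
```

```bash
python3 -m crank '[[0,0,0,0.03,0,0,-1],[0,0,0,0.03,0,0,-1],[0,0,0,0.03,0,0,-1],[0,0,0,0.03,0,0,-1],[0,0,0,0.03,0,0,-1],[0,0,0,0.03,0,0,-1],[0,0,0,0.03,0,0,-1],[0,0,0,0.03,0,0,-1],[0,0,0,0.03,0,0,-1],[0,0,0,0.03,0,0,-1]]'
python3 - <<'E'
from h import *
look("k",1)
E
```

```text
clock: 11.93
eef_pos: [410.4, -270.7, 36.4]
tcp_rot: [-1.591, -0.001, 1.506]
contact_force: [0.4, 0.6, 0.3]
opening: -0.001
top t 11.933 pointer travel 315.7 [355.57 240.71] [355, 237, 2, 8, 14]
scene t 11.983 pointer travel 314.3 [330.55 274.25] [327, 273, 8, 4, 20]
clock 12.03 tcp [ 410.4 -270.6   36.4] rot [-1.5907e+00 -1.0000e-03  1.5065e+00] lane: x 3.1 y -455.1 F [0.16 0.23 0.14]
```

```bash
python3 -m crank '[[0,0,0,0.03,0,0,-1],[0,0,0,0.03,0,0,-1],[0,0,0,0.03,0,0,-1],[0,0,0,0.03,0,0,-1],[0,0,0,0.03,0,0,-1],[0,0,0,0.03,0,0,-1],[0,0,0,0.03,0,0,-1],[0,0,0,0,0,0,-1],[0,0,0,0,0,0,-1],[0,0,0,0,0,0,-1]]'
python3 - <<'E'
from h import *
look("l",1)
E
```

```text
clock: 12.87
eef_pos: [410.5, -268.3, 36.4]
tcp_rot: [-1.591, -0.001, 1.507]
contact_force: [-0.1, -0.2, 0.3]
opening: 0.007
top t 12.867 pointer travel 312.5 [354.5 240.5] [354, 237, 2, 8, 14]
scene t 12.917 pointer travel 310.3 [330.62 272.95] [327, 272, 8, 3, 21]
clock 12.97 tcp [ 410.5 -268.3   36.4] rot [-1.5907e+00 -9.0000e-04  1.5066e+00] lane: x 3.1 y -452.8 F [ 0.17  0.19 -0.13]
```

```bash
python3 -m crank '[[0,0,0,-1,0,0,-1],[0,0,0,-1,0,0,-1],[0,0,0,-1,0,0,-1],[0,0,0,-1,0,0,-1],[0,0,0,0,0,0,-1],[0,0,0,0,0,0,-1],[0,0,0,0,0,0,-1],[0,0,0,0,0,0,-1],[0,0,0,0,0,0,-1],[0,0,0,0,0,0,-1]]'
python3 - <<'E'
from h import *
look("m",1)
E
python3 -m crank '[[0,0,0,0,0,0,-1],[0,0,0,0,0,0,-1],[0,0,0,0,0,0,-1],[0,0,0,0,0,0,-1],[0,0,0,0,0,0,-1],[0,0,0,0,0,0,-1],[0,0,0,0,0,0,-1],[0,0,0,0,0,0,-1],[0,0,0,0,0,0,-1],[0,0,0,0,0,0,-1]]'
python3 - <<'E'
from h import *
look("n",1)
E
```

```text
clock: 13.8
eef_pos: [407.3, -313.8, 36.2]
tcp_rot: [-1.591, -0.001, 1.505]
contact_force: [-0.3, -0.7, -0.3]
opening: 0.002
top t 13.800 pointer travel 309.8 [353.57 240.79] [353, 237, 2, 8, 14]
scene t 13.850 pointer travel 309.3 [330.82 272.64] [327, 271, 8, 4, 22]
clock 13.9 tcp [ 407.4 -313.8   36.2] rot [-1.5909e+00 -6.0000e-04  1.5052e+00] lane: x 3.3 y -498.4 F [ 0.77  0.7  -0.06]
clock: 14.73
eef_pos: [407.6, -313.1, 36.3]
tcp_rot: [-1.591, -0.001, 1.506]
contact_force: [-0.2, 0.2, -0.6]
opening: 0.001
top t 14.733 pointer travel 309.9 [353.57 240.86] [353, 237, 2, 8, 14]
scene t 14.783 pointer travel 308.7 [330.95 272.47] [327, 271, 8, 4, 19]
clock 14.83 tcp [ 407.5 -313.1   36.3] rot [-1.5909e+00 -7.0000e-04  1.5062e+00] lane: x 3.4 y -497.7 F [ 0.85  0.08 -0.1 ]
```

At rest, about 2–3 mm past the band's middle, with the finger about 45 mm clear. I'll wait out the 1.5 s and check once more.

```bash
python3 -m crank '[[0,0,0,0,0,0,-1],[0,0,0,0,0,0,-1],[0,0,0,0,0,0,-1],[0,0,0,0,0,0,-1],[0,0,0,0,0,0,-1],[0,0,0,0,0,0,-1],[0,0,0,0,0,0,-1],[0,0,0,0,0,0,-1],[0,0,0,0,0,0,-1],[0,0,0,0,0,0,-1]]'
python3 -m crank '[[0,0,0,0,0,0,-1],[0,0,0,0,0,0,-1],[0,0,0,0,0,0,-1],[0,0,0,0,0,0,-1],[0,0,0,0,0,0,-1],[0,0,0,0,0,0,-1],[0,0,0,0,0,0,-1],[0,0,0,0,0,0,-1],[0,0,0,0,0,0,-1],[0,0,0,0,0,0,-1]]'
python3 - <<'E'
from h import *
look("o",1)
im=cv2.imread('pics/o_top.png');cv2.imwrite('pics/o_c.png',cv2.resize(im[170:350,180:440],None,fx=3,fy=3))
E
```

```text
clock: 15.67
eef_pos: [407.6, -313.2, 36.4]
tcp_rot: [-1.591, -0.001, 1.506]
contact_force: [0.6, 0.6, 0.0]
opening: 0.002
clock: 16.5
eef_pos: [407.6, -313.2, 36.3]
tcp_rot: [-1.591, -0.001, 1.506]
contact_force: [-0.5, -0.6, 0.9]
opening: -0.001
top t 16.500 pointer travel 310.1 [353.67 240.73] [353, 237, 3, 8, 15]
scene t 16.550 pointer travel 308.1 [330.75 272.25] [327, 271, 8, 4, 20]
clock 16.6 tcp [ 407.5 -313.2   36.3] rot [-1.5909e+00 -7.0000e-04  1.5062e+00] lane: x 3.4 y -497.7 F [0.25 0.09 0.15]
```

View pics/o_c.png

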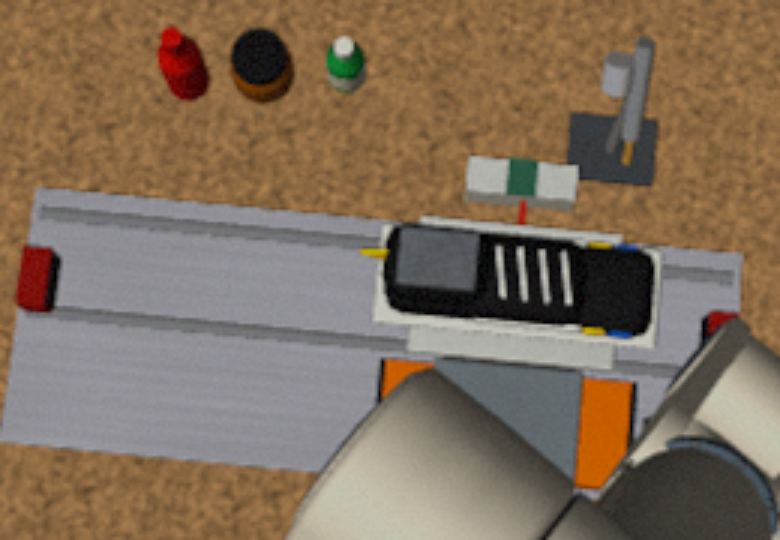

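The top crop shows the red pointer at about (522,212), centred under the green band at about (521,177). Nothing is touching the trolley, and the bottles are where they were.

```bash
python3 -c "
from rig import order
print(order.sign_off())"
```

```text
the job is handed in; nothing more can be done
None
```

The trolley is standing free with its pointer inside the green band, and I handed the job in at about 16.6 s.

- **What I did:** I pushed the rear buffer at about 36 mm/s, which sent the trolley off at about 71 mm/s. I then moved the finger over to the front and braked on the front buffer while giving way. A soft bounce off the still finger and one light tap followed, to bring the pointer closer to the middle.
- **Last checks:** The pointer is about 3 mm past the band's middle in the top view and about 1 mm in the scene view. The limit is 15 mm, and the two cameras disagreed by about 1–2 mm throughout. It did not move measurably over the last 2.7 s before hand-in. The finger was about 45 mm clear of the front buffer.
- **Bench and contact:** The red bottle, green bottle and paint jar look unmoved in the last picture. The blue bottle, can, tape roll and brush were outside that crop, but the arm was not taken near them. The trolley's reading peaked at about 0.364, well short of the end stop. Buffer contact forces were too small to tell from sensor noise (about 1 N).

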